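Turn a reversed battery pack round in its charging dock

ROBOT

A 6-joint arm with a two-finger parallel gripper is mounted at the origin on the work surface. World frame = base frame: x ahead of the robot, y to its left, z up, the work surface at z = 0. Lengths are in m, angles in rad, forces in N, time in s.
With the tool pointing down it reaches from about 0.25 to 0.725 m from the base axis. Payload 4 kg.
Tool frame: the origin (TCP) lies on the centre line of the jaws, within the pads' length; the fingertips stand 17 mm ahead of it and the grasp point (between the pads) lies 2 mm behind it; z points along the fingers, y is the line along which they close (so a half turn about z gives the same grasp; the last joint's range is limited). The gripper opens to 85 mm and grips with 20 to 120 N. Pads are 22 mm wide; open, the fingers measure 114 mm over their backs; the gripper's body (76 mm by 85 mm) begins 54 mm behind the grasp point. The pads swing forward as they close: fully open they stand 13 mm farther back than shut.
Start: joints at [-1.291, 0.241, 0.005, 1.335, 0, 1.571], TCP at [0.138, -0.481, 0.248] pointing down, gripper open.
Joint ranges: [-2.72, 2.72], [-1.05, 1.87], [-1.09, 1.28], [-1.99, 2.15], [-1.42, 1.44], [-3.14, 3.14]. Speed limits (rad/s): [2.79, 2.79, 3.14, 3.14, 3.14, 3.14].

INTERFACE

Orientations are given as a unit quaternion [x, y, z, w].
In Python, from workcell import get_obs, imaging, order gives the robot as it stands.
- The arm moves only by the tool apply_moves, never from a script. Its argument "targets" is a list that holds one entry, the list of rows, each a list of 5 numbers: the shift along the world's x, y, z in units of 40 mm (1.0 is 40 mm), then the turn about the world's z in degrees, then the gripper command: -1 is shut, 1 is fully open, values between are in proportion. In form: [[[dx, dy, dz, turn, fingers], ...]]. A call has 1 to 8 rows; each row shifts and turns the commanded pose from where the row before left it; what a row does not reach is not made up. A row lasts 1/12 s, in which the tool goes at most 41.7 mm and 7.16 degrees, less where a joint would pass 70% of its speed; a pose out of reach is approached as far as the arm can. A call is refused whole if a number of a shift passes 1 or a number of a turn 7.16, either way. A call with a gripper value outside its range is refused whole. The fingers move at their own pace and stop on an object; the grip force is fixed at half the most. Time passes only in rows, so rows that do not move let the fingers close. It gives the time, the measured TCP pose, the force, the opening and the grip force at its end, in the units of the state.
- get_obs(): the state, without advancing time (a new reading comes with each control period).
- imaging.camera(name): name is "scene" or "top" or "wrist"; returns (picture, depth): 400x640x3 uint8, blue, green, red; 400x640 float32, m along the optical axis (not along the pixel's ray), 0 where there is no reading.
- imaging.get_calibration(name): a dict with "camera_matrix" (3x3 intrinsics, pixels), "eye" and "rotation" of the camera in the world; the wrist camera has in their place "hand_eye" (4x4, takes a point from camera to tool coordinates, whose origin is the TCP and whose axes are the flange's). Camera axes: x right, y down, z forward; pixel columns grow to the right and rows downward; lengths in m; the calibration is good to about 2 mm. A picture is of the moment at which its call begins: read the wrist's pose just before it. get_calibration takes no time and is no camera call.
- order.job_done(): hands the job in; it is judged then, once.
The state is a dict: "clock": time; "joint_pos": joint angles; "joint_vel": joint speeds; "tau": joint torques, N m; "eef_pos": TCP position; "tool_rot": TCP orientation; "ft_force": force on the tool from outside, world axes, zero at the start; "ft_torque": the same for the moment, N m; "grip_width": finger opening in m; "grasp_force": force on a finger pad.
Only numpy, scipy, OpenCV 4.12 (cv2) and the standard library are available. Lean on these libraries where they do the work, as an engineer would, in place of code of your own. Each camera call takes 0.05 s, during which the arm holds its last target. There are 200 camera calls.

TASK

One of the two battery packs in the charging dock has been pushed in back to front: its grey end with the brass contacts sticks out. Pull it out, lay it in the wooden cradle and let go of it, take it again by its red end, and slide it contacts first fully home into the bay it came from, then let go. Leave the other pack, the red cup and the glue bottle as they are.

Things in the scene. Friction and masses are not known exactly. Their poses are not given: they have to be found in the camera images.
- pack_center (a point): Centre (half-way up) of the loose battery pack that is back to front: a bar 150 mm long (x), 40 wide (y), 30 high (z), edges rounded 5 mm, about 0.3 kg. Its x points to the grey end with brass contacts, which at the start sticks out of the dock; the -x end is red, black between. z is up. It starts in either bay, fully in or up to 12 mm out, lying on the bay floor.
- pack_contacts (a point): Middle of the contact end face of that same pack, 75 mm along +x from its centre; same axes.
- other_pack_center (a point): Centre of the other, identical battery pack, which is already the right way round (red end out) in the other bay; same axes. Leave it alone.
- dock: Charging dock fixed to the bench: grey base, black walls, blue top plate 12 mm thick; 110 mm deep (x), 200 wide (y), 73 high; origin at the centre of its underside. Its two bays open side by side in the front face, at -x; axes as the bays'.
- bay_left_end (a point): Centre of the closed inner end of one dock bay. x points level into the dock, z up. The bay is a level channel 75 mm deep (mouth 75 mm back along -x, flush with the dock's front), 46 wide, 36 high; floor 25 mm over the bench, 15 mm below this point. A pack fully home has its inner end face centred at this point, 75 mm of it sticking out.
- bay_right_end (a point): The same for the other bay, 100 mm to the -y side of bay_left_end in the dock's frame, same axes.
- cradle: Fixed wooden cradle: dark base 110 mm (x) by 56 mm (y), 12 mm high, with two saddles with green flared tips; origin at the centre of its underside.
- cradle_center (a point): Where a pack's centre lies when it rests in the cradle: 45 mm over the bench, 15 mm over the saddles. The pack lies along this frame's y, either way round. The saddles fill the middle 44 mm of the pack's length, so 53 mm overhangs freely at each end. 44 mm between the saddles' upright sides, which flare outward at the top, up to 52 mm over the bench.
- red_cup_rim (a point): Centre of the rim of a loose red cup standing on the bench, 76 mm in diameter, 85 mm high. Leave it alone.
- glue_bottle: Loose white glue bottle with a yellow label and red cap, 56 mm in diameter, 130 mm high; origin at the centre of its underside. Leave it alone.
Not all that is in view belongs to the job. Leave any pink look-alike of the part that bears pack_center alone.

How it is judged:
By the outcome, as a careful person would: the job done as asked, in the order asked, and still so for the second after the job is handed in, with the robot touching nothing.
It also fails if it takes over 58 s, if anything falls off the work surface, if the arm or the gripper's body presses on something with over 40 N, if the wrist force passes 120 N, or if a joint passes its speed limit or range.

## Working session

There is one attempt and no reset: what is moved stays moved. The work goes in short steps, Python scripts to look and compute and a tool call to move; the robot and the scene stay as the last step left them, time stands still between calls to the robot, and variables do not carry over. Pictures are saved under pics/ and viewed, at most 10 in all, crops included, and the job is handed in when it is done.

Besides the shell and the picture viewer there is one more tool, called by a JSON object that holds its "name" and its "arguments". apply_moves: Moves the arm, as the interface text tells. Its arguments: {"type":"object","properties":{"targets":{"type":"array","items":{"type":"array","items":{"type":"array","items":{"type":"number"}}}}},"required":["targets"]}

```bash
mkdir -p pics; cat > h.py <<'E'
import numpy as np,cv2
from workcell import get_obs,imaging,order
from scipy.spatial.transform import Rotation as R
def snap(n):
    o=get_obs(); p,d=imaging.camera(n); c=imaging.get_calibration(n); K=np.array(c["camera_matrix"])
    if n=="wrist":
        T=np.eye(4);T[:3,:3]=R.from_quat(o["tool_rot"]).as_matrix();T[:3,3]=o["eef_pos"];T=T@np.array(c["hand_eye"])
    else:
        T=np.eye(4);T[:3,:3]=np.array(c["rotation"]);T[:3,3]=c["eye"]
    v,u=np.mgrid[:400,:640]
    P=np.stack([(u-K[0,2])*d/K[0,0],(v-K[1,2])*d/K[1,1],d],-1)@T[:3,:3].T+T[:3,3]
    P[d==0]=np.nan
    return p,d,P,K,T
E
python3 - <<'E'
from h import *
for n in("scene","top"):
    p,d,P,K,T=snap(n);np.savez(n+".npz",p=p,P=P,K=K,T=T);cv2.imwrite(f"pics/{n}0.png",p);print(n,T.round(3).tolist(),K[0,0])
o=get_obs();print(o)
E
```

```text
Traceback (most recent call last):
  File "h.py", line 9, in snap
    T=np.eye(4);T[:3,:3]=np.array(c["rotation"]);T[:3,3]=c["eye"]
                ~^^^^^^^
ValueError: could not broadcast input array from shape (4,) into shape (3,3)
```

```bash
sed -i 's/np.array(c\["rotation"\])/R.from_quat(c["rotation"]).as_matrix()/' h.py
python3 - <<'E'
from h import *
for n in("scene","top"):
    p,d,P,K,T=snap(n);np.savez(n+".npz",p=p,P=P,K=K,T=T);cv2.imwrite(f"pics/{n}0.png",p);print(n,T.round(3).tolist(),K[0,0])
o=get_obs();print(o)
E
```

```text
scene [[0.423, 0.747, -0.514, 1.064], [0.906, -0.35, 0.237, -0.253], [-0.003, -0.566, -0.825, 0.849], [0.0, 0.0, 0.0, 1.0]] 399.85670002094605
top [[0.027, -0.996, 0.087, 0.516], [-1.0, -0.026, 0.01, -0.045], [-0.007, -0.087, -0.996, 1.096], [0.0, 0.0, 0.0, 1.0]] 462.40751696408734
{'clock': 0.15, 'joint_pos': array([-1.29102665e+00,  2.41220783e-01,  4.05386814e-03,  1.33520856e+00,
        1.58896214e-05,  1.57081926e+00]), 'joint_vel': array([-3.12755871e-05, -1.65845858e-03,  5.68416917e-03,  8.37298514e-04,
       -1.06696337e-03,  8.65518379e-06]), 'tau': array([ 3.84049445e-04, -3.72635436e+01,  2.52638805e+01,  1.24176734e-02,
        1.83109148e-05, -5.36931523e-06]), 'eef_pos': array([ 0.13794842, -0.48012981,  0.24763471]), 'tool_rot': array([ 9.90233351e-01,  1.39417673e-01, -1.02231194e-04, -7.82966932e-04]), 'ft_force': array([-1.08744349,  0.06700835,  0.62392732]), 'ft_torque': array([-0.04464434,  0.00288029,  0.04039366]), 'grasp_force': 0.0, 'grip_width': 0.08554025243046039}
```

View pics/scene0.png

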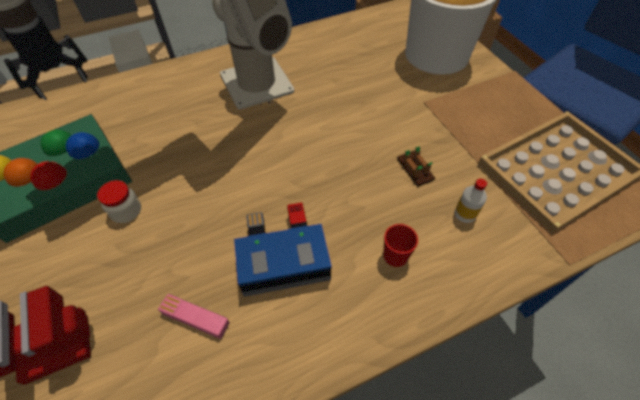

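View pics/top0.png

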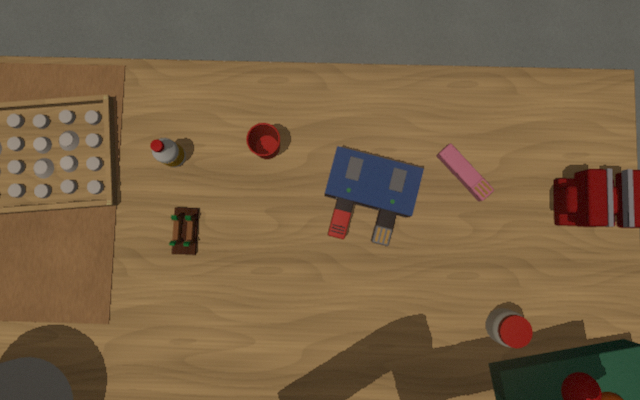

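Candidates, in top-image pixels:
- The grey-ended pack sticking out at (383,228) is the target.
- The red-ended pack at (341,218) is already the right way round, so it stays.
- The pink look-alike at (465,172) is not part of the job.

The dock is at (375,182), the cradle at (186,231), the cup at (264,140) and the glue bottle at (166,150).

```bash
python3 - <<'E'
from h import *
z=np.load("top.npz");p=z["p"];P=z["P"]
c=cv2.resize(np.clip(p[130:260,310:440].astype(float)*1.8,0,255).astype(np.uint8),None,fx=3,fy=3,interpolation=2)
e=cv2.resize(np.clip(p[195:265,150:220].astype(float)*2.2,0,255).astype(np.uint8),(390,390),interpolation=2)
cv2.imwrite("pics/crop1.png",np.hstack([c,e]))
H=cv2.cvtColor(p,cv2.COLOR_BGR2HSV)
def rect(m,n):
    q=P[m];q=q[~np.isnan(q[:,0])];r=cv2.minAreaRect((q[:,:2]*1000).astype(np.float32));print(n,len(q),"zmed",np.median(q[:,2]).round(4),r)
W=np.zeros((400,640),bool);W[130:260,310:440]=1
rect(W&(abs(P[...,2]-.073)<.006),"docktop")
rect(W&(abs(P[...,2]-.055)<.007)&(np.arange(400)[:,None]>206)&(np.arange(640)>362),"target pack top")
rect(W&(abs(P[...,2]-.055)<.007)&(np.arange(400)[:,None]>200)&(np.arange(640)<358),"other")
W[:]=0;W[195:265,150:220]=1
rect(W&(P[...,2]>.007),"cradle");rect(W&(P[...,2]>.036),"tips")
for n,(a,b,s,t) in dict(cup=(110,165,240,290),glue=(125,175,140,190)).items():
    q=P[a:b,s:t].reshape(-1,3);q=q[q[:,2]>.05];print(n,q.mean(0),q.max(0),q.min(0))
E
```

```text
docktop 4395 zmed 0.0736 ((651.19482421875, -164.588623046875), (200.02908325195312, 110.83363342285156), 76.58430480957031)
target pack top 571 zmed 0.0524 ((547.464599609375, -195.8731231689453), (81.98860931396484, 77.86404418945312), 76.81063842773438)
other 531 zmed 0.0517 ((566.8047485351562, -94.27436828613281), (42.150062561035156, 88.2441177368164), 75.53148651123047)
cradle 1163 zmed 0.0141 ((519.0191650390625, 274.9649658203125), (66.5645980834961, 130.31915283203125), 89.3073501586914)
tips 144 zmed 0.0488 ((529.00244140625, 270.8040466308594), (46.105960845947266, 68.05633544921875), 89.33869934082031)
cup [0.74215099 0.08800422 0.07506874] [0.77335573 0.12155403 0.08883926] [0.69795348 0.04777103 0.05001292]
glue [0.70251758 0.29701703 0.09500084] [0.73432202 0.3329313  0.13567194] [0.6787679  0.27738967 0.05015931]
```

View pics/crop1.png

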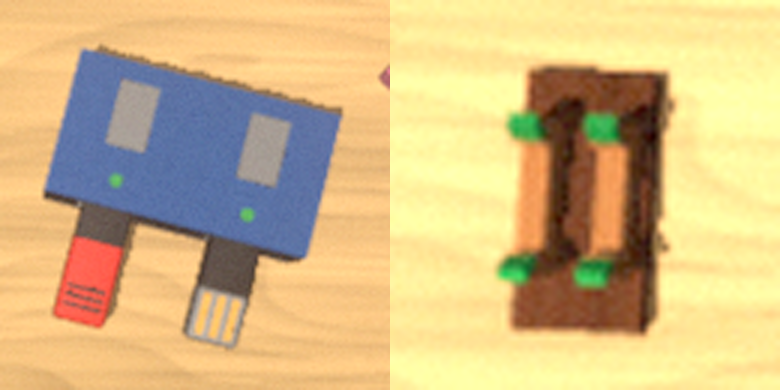

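The crop confirms the choice: the pack with brass contacts, at crop (215,315), is in the right bay. The cradle's saddle channel runs across its base, along world y.

{"name": "apply_moves", "arguments": {"targets": [[[0.71,0.52,-0.085,-2.1,1],[0.71,0.52,-0.085,-2.1,1],[0.71,0.52,-0.085,-2.1,1],[0.71,0.52,-0.085,-2.1,1],[0.71,0.52,-0.085,-2.1,1],[0.71,0.52,-0.085,-2.1,1],[0.71,0.52,-0.085,-2.1,1]]]}}

```text
clock: 0.73
eef_pos: [0.3379, -0.3336, 0.2242]
tool_rot: [1.0, 0.011, -0.0, -0.0]
ft_force: [0.3, -0.9, 0.4]
grip_width: 0.0853
grasp_force: 0.0
```

{"name": "apply_moves", "arguments": {"targets": [[[0.71,0.52,-0.085,-2.1,1],[0.71,0.52,-0.085,-2.1,1],[0.71,0.52,-0.085,-2.1,1],[0.71,0.52,-0.085,-2.1,1],[0.71,0.52,-0.085,-2.1,1],[0.71,0.52,-0.085,-2.1,1],[0.71,0.52,-0.085,-2.1,1],[0,0,0,0,1]]]}}

```text
clock: 1.4
eef_pos: [0.5397, -0.1853, 0.1991]
tool_rot: [0.994, -0.114, 0.0, -0.001]
ft_force: [-0.0, -0.9, 0.5]
grip_width: 0.0855
grasp_force: 0.0
```

```bash
python3 - <<'E'
from h import *
p,d,P,K,T=snap("wrist");np.savez("w1.npz",p=p,P=P,K=K,T=T)
cv2.imwrite("pics/w1.png",np.clip(p*1.5,0,255).astype(np.uint8))
o=get_obs();print(o["clock"],o["eef_pos"],R.from_quat(o["tool_rot"]).as_matrix()[:,1],o["joint_pos"],o["ft_force"])
def rect(m,n):
    q=P[m];r=cv2.minAreaRect((q[:,:2]*1000).astype(np.float32));print(n,len(q),np.median(q,0).round(4),r)
X=np.array([.973,-.232]);Y=np.array([.232,.973]);q=P[...,:2]-np.array([.5861,-.2005]);a=q@X;b=q@Y
rect((abs(P[...,2]-.055)<.006)&(a<-.01)&(a>-.11)&(abs(b)<.035),"pack")
rect((abs(P[...,2]-.073)<.006)&(a>-.02),"dock")
E
```

```text
1.45 [ 0.5374018  -0.18698785  0.19929478] [-2.26473750e-01 -9.74017155e-01 -4.71038459e-04] [-3.35002918e-01  4.02277408e-01  1.03864998e-01  1.27389056e+00
  3.12586008e-04  3.03504502e+00] [-0.22928412 -0.50953452 -0.1729653 ]
pack 2588 [ 0.5488 -0.1906  0.0515] ((544.7743530273438, -190.0876007080078), (38.49953842163086, 65.52655792236328), 76.11474609375)
dock 35565 [ 0.6495 -0.1637  0.0731] ((645.9229125976562, -162.52261352539062), (201.42495727539062, 98.8784408569336), 76.8833999633789)
```

View pics/w1.png

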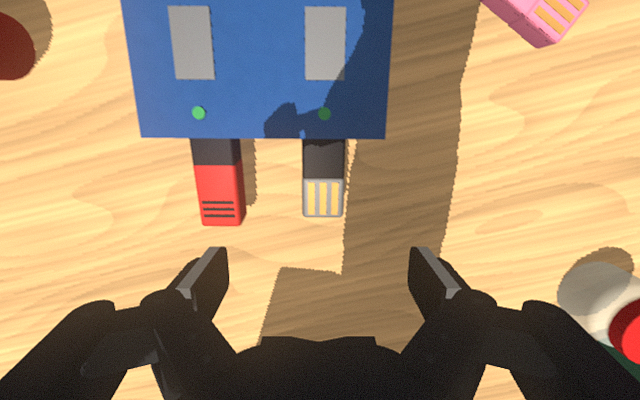

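The wrist view shows the grey contact end at about (323,215). The pack is on the expected axis with its end about 77 mm out of the dock front. The tool stands over the grasp spot, so I'll descend and grip.

{"name": "apply_moves", "arguments": {"targets": [[[0,0,-0.8,0,1],[0,0,-0.8,0,1],[0,0,-0.8,0,1],[0,0,-0.8,0,1],[0,0,-0.8,0,1],[0,0,0,0,1],[0,0,0,0,-1],[0,0,0,0,-1]]]}}

```text
clock: 2.12
eef_pos: [0.5363, -0.1902, 0.0423]
tool_rot: [0.993, -0.117, 0.001, 0.0]
ft_force: [-0.4, -0.1, 1.2]
grip_width: 0.0639
grasp_force: 0.0
```

{"name": "apply_moves", "arguments": {"targets": [[[0,0,0,0,-1],[0,0,0,0,-1],[0,0,0,0,-1],[0,0,0,0,-1],[0,0,0,0,-1],[0,0,0,0,-1]]]}}

```text
clock: 2.62
eef_pos: [0.5374, -0.1899, 0.0435]
tool_rot: [0.993, -0.116, 0.002, 0.001]
ft_force: [-1.3, 0.4, 6.6]
grip_width: 0.0388
grasp_force: 60.3
```

{"name": "apply_moves", "arguments": {"targets": [[[-0.2,0.048,0.04,0,-1],[-0.4,0.095,0.02,0,-1],[-0.49,0.117,0,0,-1],[-0.49,0.117,0,0,-1],[-0.49,0.117,0,0,-1],[-0.49,0.117,0,0,-1],[-0.2,0.048,0,0,-1]]]}}

```text
clock: 3.2
eef_pos: [0.421, -0.1617, 0.0427]
tool_rot: [0.993, -0.117, -0.002, -0.0]
ft_force: [-0.3, 0.2, -3.1]
grip_width: 0.039
grasp_force: 60.4
```

The pack is out and held. I'll lift it towards the cradle and glance at the cradle past the pack on the way.

{"name": "apply_moves", "arguments": {"targets": [[[-0.05,0.2,0.7,4,-1],[0,0.6,0.7,4,-1],[0,0.75,0.6,4,-1],[0,0.75,0.6,4,-1],[0,0.75,0.6,4,-1],[0,0.75,0.6,4,-1],[0,0.75,0.6,4,-1],[0,0.75,0.6,4,-1]]]}}

```text
clock: 3.87
eef_pos: [0.4228, 0.0504, 0.2448]
tool_rot: [0.987, 0.163, 0.001, 0.0]
ft_force: [0.9, -0.3, -2.3]
grip_width: 0.0385
grasp_force: 61.5
```

{"name": "apply_moves", "arguments": {"targets": [[[0,0.5,0,2,-1],[0,0,0,0,-1],[0,0,0,0,-1]]]}}

```text
clock: 4.12
eef_pos: [0.4232, 0.0698, 0.2435]
tool_rot: [0.984, 0.18, 0.0, 0.0]
ft_force: [-1.5, -0.3, -2.8]
grip_width: 0.0391
grasp_force: 61.7
```

```bash
python3 - <<'E'
from h import *
z=np.load("top.npz");K=z["K"];T=z["T"]
def ray(u,v,h):
    r=T[:3,:3]@np.linalg.inv(K)@[u,v,1];return T[:3,3]+r*(h-T[2,3])/r[2]
t=np.array([ray(*q,.052) for q in((174.2,217.6),(188.1,217.6),(172.8,243.1),(186.4,243.5))]);print(t.round(4),t.mean(0))
p,d,P,K,T=snap("wrist");np.savez("w2.npz",p=p,P=P,K=K,T=T)
cv2.imwrite("pics/w2.png",np.clip(p*1.5,0,255).astype(np.uint8))
o=get_obs();print(o["clock"],o["eef_pos"],R.from_quat(o["tool_rot"]).as_matrix()[:,1],o["ft_force"])
near=np.hypot(P[...,0]-.525,P[...,1]-.271)<.09
def rect(m,n):
    q=P[m]
    if len(q)<20: print(n,len(q));return
    print(n,len(q),np.median(q,0).round(4),cv2.minAreaRect((q[:,:2]*1000).astype(np.float32)))
rect(near&(abs(P[...,2]-.012)<.004),"base")
H=cv2.cvtColor(p,cv2.COLOR_BGR2HSV)
g=near&(H[...,0]>45)&(H[...,0]<85)&(H[...,1]>100)
n,l,s,c=cv2.connectedComponentsWithStats(g.astype(np.uint8))
for i in range(1,n):
    if s[i,4]>25: q=P[l==i];q=q[q[:,2]>.035];print(c[i],s[i,4],q.mean(0).round(4),q.max(0).round(4),q.min(0).round(4))
E
```

```text
[[0.5583 0.2823 0.052 ]
 [0.5591 0.2508 0.052 ]
 [0.5008 0.2824 0.052 ]
 [0.5007 0.2516 0.052 ]] [0.52969651 0.26677187 0.052     ]
4.1667 [0.42286719 0.06901532 0.24293575] [ 3.53001524e-01 -9.35622602e-01  5.20506287e-04] [-0.11019777 -0.44266236 -2.24587839]
base 2103 [0.4948 0.269  0.012 ] ((513.0012817382812, 270.7598571777344), (56.484737396240234, 76.94172668457031), 88.3982162475586)
[132.08029197  23.21167883] 137 [0.5004 0.2861 0.0499] [0.5056 0.2919 0.0539] [0.4957 0.2809 0.042 ]
[165.17567568  36.94594595] 148 [0.5    0.2544 0.0496] [0.5053 0.2608 0.0534] [0.4951 0.2485 0.0425]
```

View pics/w2.png

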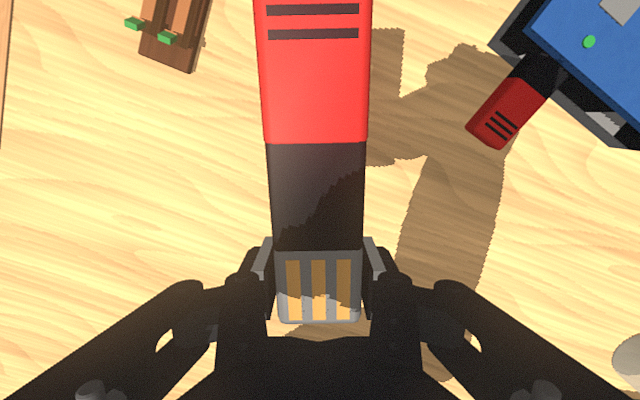

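Wrist view: the pack sits straight in the jaws, with its contact end at about row 322. The cradle's near tips are at (134,23) and (166,37), which puts its centre at about (0.530, 0.270).

```bash
python3 - <<'E'
from h import *
z=np.load("w2.npz");P=z["P"];ty=np.array([.353,-.9356]);tx=np.array([.9356,.353]);t=np.array([.42287,.06902])
for v in range(296,332,3):
    q=P[v,320];print(v,((q[:2]-t)@tx).round(4),q[2].round(4))
q=P[60:240,:].reshape(-1,3);q=q[(abs(q[:,2]-.258)<.03)];s=(q[:,:2]-t)@ty;a=(q[:,:2]-t)@tx
for lo in(.0,.03,.05,.07,.09):
    m=(a>lo)&(a<lo+.02)
    if m.sum()>20: print(lo,np.percentile(s[m],[1,99]).round(4),np.median(q[m,2]).round(4))
E
```

```text
296 -0.0101 0.2505
299 -0.012 0.25
302 -0.0143 0.2488
305 -0.0147 0.2505
308 -0.0163 0.2505
311 -0.0181 0.2502
314 -0.0206 0.249
317 -0.0224 0.2488
320 -0.0239 0.2489
323 -0.2223 0.0003
326 -0.2277 -0.0001
329 -0.233 -0.0003
0.0 [-0.0262  0.0246] 0.2513
0.03 [-0.0202  0.0175] 0.2531
0.05 [-0.0209  0.0174] 0.2549
0.07 [-0.0214  0.0172] 0.2565
```

{"name": "apply_moves", "arguments": {"targets": [[[0.265,0.3775,0,6.84,-1],[0.265,0.3775,0,6.84,-1],[0.265,0.3775,0,6.84,-1],[0.265,0.3775,0,6.84,-1],[0.265,0.3775,0,6.84,-1],[0.265,0.3775,0,6.84,-1],[0.265,0.3775,0,6.84,-1],[0.265,0.3775,0,6.84,-1]]]}}

```text
clock: 4.83
eef_pos: [0.5085, 0.1887, 0.242]
tool_rot: [0.791, 0.612, -0.001, -0.0]
ft_force: [0.4, 0.2, -2.0]
grip_width: 0.0387
grasp_force: 61.5
```

{"name": "apply_moves", "arguments": {"targets": [[[0.265,0.3775,0,6.84,-1],[0.265,0.3775,0,6.84,-1],[0,0,-0.6,0,-1],[0,0,-0.8,0,-1],[0,0,-0.8,0,-1],[0,0,-0.8,0,-1],[0,0,-0.8,0,-1],[0,0,0,0,-1]]]}}

```text
clock: 5.5
eef_pos: [0.5241, 0.216, 0.0832]
tool_rot: [0.714, 0.7, -0.007, -0.003]
ft_force: [-2.1, -1.7, -4.3]
grip_width: 0.0387
grasp_force: 61.7
```

```bash
python3 - <<'E'
from h import *
o=get_obs();print(o["clock"],o["eef_pos"],R.from_quat(o["tool_rot"]).as_matrix()[:,1],o["ft_force"])
p,d,P,K,T=snap("wrist");q,_,Pt,_,_=snap("top");s,_,_,_,_=snap("scene")
np.savez("w3.npz",p=p,P=P,K=K,T=T)
a=cv2.resize(q[180:270,130:260],None,fx=4,fy=4,interpolation=2)[:360,:400];b=cv2.resize(s[120:210,360:460],(400,360),interpolation=2)
a=cv2.resize(q[185:275,140:240],(400,360),interpolation=2)
cv2.imwrite("pics/c3.png",np.clip(np.hstack([a,b])*1.8,0,255).astype(np.uint8))
E
```

```text
5.5 [0.52405994 0.21598882 0.08320146] [ 0.99970949 -0.0195013  -0.01416438] [-2.10501442 -1.7228818  -4.34601931]
```

View pics/c3.png

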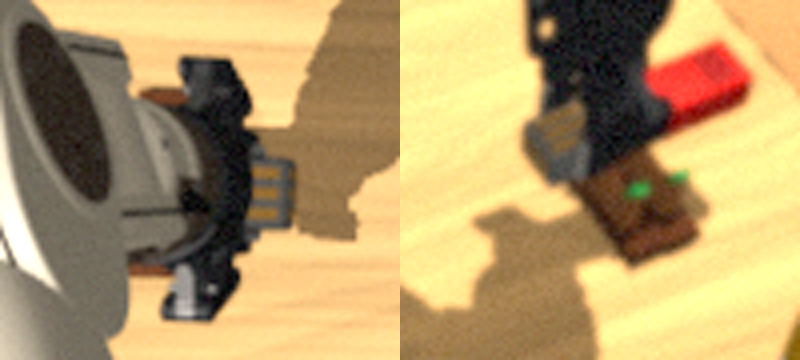

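```bash
python3 - <<'E'
from h import *
o=get_obs();print(o["clock"],o["eef_pos"],R.from_quat(o["tool_rot"]).as_matrix()[:,1],o["ft_force"])
p,d,P,K,T=snap("wrist")
cv2.imwrite("pics/w4.png",np.clip(p*1.5,0,255).astype(np.uint8))
H=cv2.cvtColor(p,cv2.COLOR_BGR2HSV)
g=(H[...,0]>45)&(H[...,0]<85)&(H[...,1]>100)
n,l,s,c=cv2.connectedComponentsWithStats(g.astype(np.uint8))
for i in range(1,n):
    if s[i,4]>25: q=P[l==i];print(c[i].round(),s[i,4],np.nanmean(q,0).round(4),np.nanmax(q,0).round(4),np.nanmin(q,0).round(4))
q=P.reshape(-1,3);q=q[(q[:,2]>.085)&(q[:,2]<.115)]
for y in(.245,.265,.285,.3):
    m=abs(q[:,1]-y)<.008
    if m.sum()>20: print(y,np.percentile(q[m,0],[2,98]).round(4),np.median(q[m,2]).round(4))
E
```

```text
5.65 [0.52995471 0.21920906 0.09175694] [ 9.99827572e-01 -1.85694183e-02  6.05741113e-05] [ 0.22712459 -0.06538007 -2.26781309]
[257. 115.] 185 [0.4984 0.2871 0.0518] [0.5094 0.2943 0.1009] [0.4907 0.2814 0.0105]
[378. 115.] 181 [0.5636 0.2861 0.0452] [0.5726 0.2928 0.0534] [0.5593 0.279  0.0108]
[261. 174.] 218 [0.4988 0.2558 0.0522] [0.5103 0.2674 0.101 ] [0.4954 0.2495 0.045 ]
[372. 173.] 309 [0.5612 0.254  0.047 ] [0.5741 0.2605 0.0542] [ 0.5567  0.2367 -0.0012]
0.245 [0.5109 0.5476] 0.1002
0.265 [0.5109 0.5477] 0.1018
0.285 [0.5106 0.548 ] 0.1038
0.3 [0.5107 0.5481] 0.1049
```

View pics/w4.png

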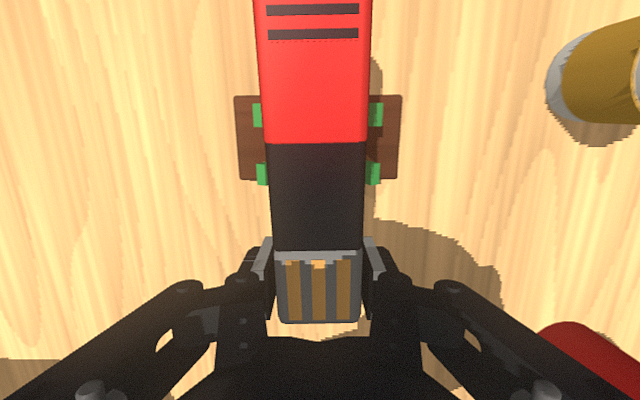

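Wrist view: the pack lies between all four green tips, at (257,115), (378,115), (261,174) and (372,173), and is centred. Lowering it in.

{"name": "apply_moves", "arguments": {"targets": [[[0,0,-0.25,0,-1],[0,0,-0.25,0,-1],[0,0,-0.25,0,-1],[0,0,-0.25,0,-1],[0,0,0,0,-1],[0,0,0,0,-1]]]}}

```text
clock: 6.2
eef_pos: [0.5288, 0.2198, 0.0502]
tool_rot: [0.713, 0.701, -0.001, -0.0]
ft_force: [-0.2, -0.2, -2.4]
grip_width: 0.0389
grasp_force: 61.4
```

{"name": "apply_moves", "arguments": {"targets": [[[0,0,-0.05,0,-1],[0,0,0,0,-1],[0,0,0,0,-1]]]}}

```text
clock: 6.45
eef_pos: [0.5291, 0.22, 0.0495]
tool_rot: [0.713, 0.701, -0.0, -0.0]
ft_force: [-1.7, -2.3, 2.1]
grip_width: 0.039
grasp_force: 61.9
```

{"name": "apply_moves", "arguments": {"targets": [[[0,0,0,0,-0.1],[0,0,0,0,0.1],[0,0,0,0,0.5],[0,0,0,0,1],[0,0,0,0,1],[0,0,0,0,1],[0,0,0.4,0,1],[0,0,0.8,0,1]]]}}

```text
clock: 7.12
eef_pos: [0.5261, 0.2187, 0.0933]
tool_rot: [0.713, 0.701, -0.004, -0.002]
ft_force: [-0.9, 0.3, -0.2]
grip_width: 0.0855
grasp_force: 0.0
```

{"name": "apply_moves", "arguments": {"targets": [[[0,0,0.8,0,1],[0,0,0.8,0,1],[0,0,0.7,0,1],[0,0,0,0,1],[0,0,0,0,1]]]}}

```text
clock: 7.53
eef_pos: [0.5307, 0.2206, 0.1914]
tool_rot: [0.713, 0.701, 0.002, 0.001]
ft_force: [-0.1, -0.1, 0.7]
grip_width: 0.0855
grasp_force: 0.0
```

```bash
python3 - <<'E'
from h import *
o=get_obs();print(o["clock"],o["eef_pos"],R.from_quat(o["tool_rot"]).as_matrix()[:,1],o["ft_force"])
p,d,P,K,T=snap("wrist")
cv2.imwrite("pics/w5.png",np.clip(p*1.5,0,255).astype(np.uint8))
m=(P[...,2]>.052)&(P[...,2]<.07)&(abs(P[...,0]-.53)<.03)&(abs(P[...,1]-.27)<.09)
q=P[m];print(len(q),cv2.minAreaRect((q[:,:2]*1000).astype(np.float32)))
for y in np.arange(.2,.36,.02):
    k=abs(q[:,1]-y)<.008
    if k.sum()>20: print(y.round(3),np.percentile(q[k,0],[2,98]).round(4),np.median(q[k,2]).round(4))
E
```

```text
7.5333 [0.53070278 0.2205867  0.19143635] [ 0.99984455 -0.01694262  0.00488179] [-0.07950615 -0.06915663  0.66235946]
8516 ((529.7197265625, 269.4237976074219), (148.7890625, 59.883541107177734), 89.28462982177734)
0.2 [0.5096 0.5467] 0.0598
0.22 [0.5088 0.547 ] 0.06
0.24 [0.5098 0.5468] 0.0592
0.26 [0.5096 0.5477] 0.0593
0.28 [0.5102 0.5485] 0.0595
0.3 [0.5102 0.5483] 0.0599
0.32 [0.5107 0.5484] 0.0599
0.34 [0.5109 0.5484] 0.0597
```

View pics/w5.png

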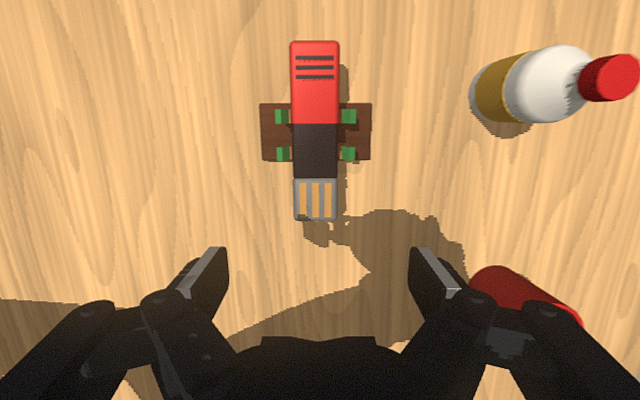

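The pack lies level in the cradle (top at 0.060), released, centred at (0.530, 0.269), with the red end on the +y side at about image (315,45). Now I'll grip 26 mm from the red end.

{"name": "apply_moves", "arguments": {"targets": [[[0,0.6,0,0,1],[0,0.9,0,0,1],[0,0.94,-0.19,0,1],[0,0,-0.8,0,1],[0,0,-0.8,0,1],[0,0,-0.8,0,1],[0,0,-0.8,0,0.4],[0,0,-0.2,0,0.05]]]}}

```text
clock: 8.25
eef_pos: [0.524, 0.3147, 0.0375]
tool_rot: [0.713, 0.701, -0.007, -0.002]
ft_force: [-1.1, -0.5, -0.7]
grip_width: 0.0637
grasp_force: 0.0
```

{"name": "apply_moves", "arguments": {"targets": [[[0,0,0,0,0.05],[0,0,0,0,0.05],[0,0,0,0,0.05],[0,0,0,0,0.05]]]}}

```text
clock: 8.58
eef_pos: [0.5309, 0.3185, 0.048]
tool_rot: [0.713, 0.701, 0.002, 0.001]
ft_force: [0.5, -0.0, 0.6]
grip_width: 0.045
grasp_force: 0.0
```

{"name": "apply_moves", "arguments": {"targets": [[[0,0,0,0,-0.02],[0,0,0,0,-0.06],[0,0,0,0,-0.1],[0,0,0,0,-0.2],[0,0,0,0,-1],[0,0,0,0,-1],[0,0,0,0,-1]]]}}

```text
clock: 9.17
eef_pos: [0.5303, 0.3181, 0.0474]
tool_rot: [0.713, 0.701, 0.002, 0.0]
ft_force: [0.1, -0.5, 6.9]
grip_width: 0.0391
grasp_force: 60.1
```

{"name": "apply_moves", "arguments": {"targets": [[[0,0,0.15,0,-1],[0,0,0.45,0,-1],[0,0,0.7,0,-1],[0,0,0.8,0,-1],[0,0,0.8,0,-1],[0,0,0.6,0,-1],[0,0,0,0,-1],[0,0,0,0,-1]]]}}

```text
clock: 9.83
eef_pos: [0.5299, 0.3181, 0.1869]
tool_rot: [0.713, 0.701, 0.002, 0.0]
ft_force: [0.2, 0.5, -4.0]
grip_width: 0.0391
grasp_force: 62.5
```

```bash
cat > held.py <<'E'
from h import *
def held(s=1):
    o=get_obs();M=R.from_quat(o["tool_rot"]).as_matrix();t=o["eef_pos"];print(o["clock"],t,M[:,1],o["ft_force"],o["grip_width"])
    p,d,P,K,T=snap("wrist");q=(P-t)@M   # tool coords
    m=(q[...,2]<0.02)&(q[...,2]>-.04)&(abs(q[...,1])<.03)&(abs(q[...,0])<.15)
    for a in np.arange(-.04,.14,.02):
        k=m&(abs(q[...,0]-a)<.008)
        if k.sum()>60: print(a.round(3),k.sum(),np.percentile(q[k][:,1],[2,98]).round(4),"ztop rel",-np.median(q[k][:,2]).round(4))
    return p,P,q
if __name__=="__main__":
    p,P,q=held();cv2.imwrite("pics/held%d.png"%int(get_obs()["clock"]*10),np.clip(p*1.5,0,255).astype(np.uint8))
E
python3 held.py
```

```text
9.8333 [0.52989057 0.31805048 0.1869024 ] [ 0.99985358 -0.01691701  0.00257459] [ 0.19662636  0.45874431 -4.01304443] 0.03908838643235089
-0.02 2642 [-0.0193  0.0182] ztop rel 0.0123
0.0 4105 [-0.0229  0.0286] ztop rel 0.0126
0.02 5024 [-0.0268  0.0257] ztop rel 0.0117
```

The camera looks out past the red end, and the pack is level in the jaws. Carrying it to the mouth of the bay.

{"name": "apply_moves", "arguments": {"targets": [[[-0.16,-0.4,0,5,-1],[-0.16,-0.86,0,5.5,-1],[-0.16,-0.86,0,5.5,-1],[-0.16,-0.86,0,5.5,-1],[-0.16,-0.86,0,5.5,-1],[-0.16,-0.86,0,5.5,-1],[-0.16,-0.86,0,5.5,-1],[-0.16,-0.86,0,5.5,-1]]]}}

```text
clock: 10.55
eef_pos: [0.4754, 0.0591, 0.1828]
tool_rot: [0.4, 0.916, -0.001, -0.002]
ft_force: [0.1, 0.0, -2.4]
grip_width: 0.0391
grasp_force: 62.2
```

{"name": "apply_moves", "arguments": {"targets": [[[-0.16,-0.86,0,5.5,-1],[-0.16,-0.86,0,5.5,-1],[-0.16,-0.86,0,5.5,-1],[-0.16,-0.86,0,5.5,-1],[-0.16,-0.86,0,5.5,-1],[-0.16,-0.86,0,5.5,-1],[-0.16,-0.86,0,5.5,-1],[-0.17,-0.51,0,0.9,-1]]]}}

```text
clock: 11.22
eef_pos: [0.4242, -0.2027, 0.1829]
tool_rot: [0.07, 0.998, 0.0, -0.002]
ft_force: [0.4, -0.2, -2.5]
grip_width: 0.0394
grasp_force: 62.4
```

{"name": "apply_moves", "arguments": {"targets": [[[0,0,-0.3,0,-1],[0,0,-0.8,0,-1],[0,0,-0.8,0,-1],[0,0,-0.8,0,-1],[0,0,-0.5,0,-1],[0,0,-0.3,0,-1],[0,0,0,0,-1],[0,0,0,0,-1]]]}}

```text
clock: 11.88
eef_pos: [0.4241, -0.1993, 0.0433]
tool_rot: [0.07, 0.998, 0.001, -0.003]
ft_force: [0.1, -0.6, -2.2]
grip_width: 0.039
grasp_force: 62.4
```

```bash
python3 - <<'E'
from h import *
o=get_obs();t=o["eef_pos"];M=R.from_quat(o["tool_rot"]).as_matrix();print(o["clock"],t,M[:,1],o["ft_force"],o["grip_width"])
X=np.array([.973,-.232]);Y=np.array([.232,.973]);A=np.array([.5861,-.2005])
print("TCP a,b",(t[:2]-A)@X,(t[:2]-A)@Y,"heading",np.degrees(np.arctan2(M[1,1],M[0,1])))
p,d,P,K,T=snap("top");s,_,S,_,_=snap("scene");np.savez("t6.npz",p=p,P=P,s=s,S=S)
for Q in(P,S):
  a=(Q[...,:2]-A)@X;b=(Q[...,:2]-A)@Y
  for lo in np.arange(-.14,-.01,.015):
    k=(abs(a-lo)<.0075)&(abs(b)<.035)&(Q[...,2]>.045)&(Q[...,2]<.075)
    if k.sum()>15: print(lo.round(3),k.sum(),np.percentile(b[k],[3,97]).round(4),np.median(Q[k][:,2]).round(4))
a=cv2.resize(p[150:250,320:440],(480,400),interpolation=2);b=cv2.resize(s[180:280,230:310],(320,400),interpolation=2)
cv2.imwrite("pics/c6.png",np.clip(np.hstack([a,b])*1.8,0,255).astype(np.uint8))
E
```

```text
11.8833 [ 0.42406182 -0.19932009  0.04332327] [0.14042362 0.99009008 0.00168387] [ 0.09554946 -0.55220625 -2.22656855] 0.0390458354738036
TCP a,b -0.15793688616349874 -0.036444802654412654 heading 81.9276284172313
-0.14 22 [-0.0251 -0.0154] 0.0542
-0.125 63 [-0.034  -0.0141] 0.0555
-0.11 71 [-0.0336 -0.0127] 0.0545
-0.095 75 [-0.0339 -0.0116] 0.0554
-0.08 81 [-0.0341 -0.0103] 0.0547
-0.065 87 [-0.0339 -0.0082] 0.0556
-0.05 88 [-0.0342 -0.0069] 0.0555
-0.035 43 [-0.0345 -0.0074] 0.0551
-0.14 48 [-0.0345 -0.0126] 0.0575
-0.125 49 [-0.0339 -0.0127] 0.0564
-0.11 50 [-0.0336 -0.0123] 0.0564
-0.095 52 [-0.034  -0.0104] 0.0565
-0.08 59 [-0.0336 -0.0095] 0.0568
-0.065 64 [-0.0339 -0.0074] 0.0569
-0.05 70 [-0.0328 -0.0057] 0.057
-0.035 79 [-0.0338 -0.0053] 0.0551
```

View pics/c6.png

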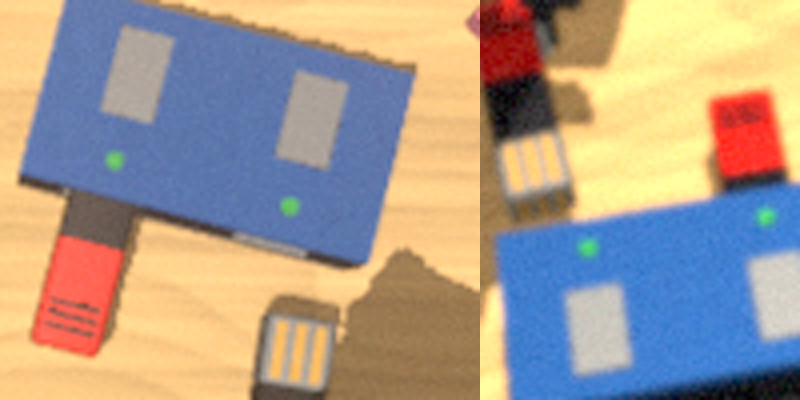

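The picture shows the pack level, with its contact end at crop (298,350), but I overshot sideways and in turn: 36 mm to the right and 5° over. Correcting.

{"name": "apply_moves", "arguments": {"targets": [[[0.1,0.2,0,-1.3,-1],[0.1,0.22,0,-1.3,-1],[0.1,0.22,0,-1.3,-1],[0.1,0.2,0,-1.3,-1],[0,0,0,0,-1],[0,0,0,0,-1],[0,0,0,0,-1]]]}}

```text
clock: 12.57
eef_pos: [0.4428, -0.1672, 0.0462]
tool_rot: [0.115, 0.993, -0.0, 0.001]
ft_force: [-0.5, 0.4, -2.9]
grip_width: 0.0391
grasp_force: 62.4
```

```bash
cat > m.py <<'E'
from h import *
o=get_obs();t=o["eef_pos"];M=R.from_quat(o["tool_rot"]).as_matrix();print(o["clock"],t,o["ft_force"],o["grip_width"])
X=np.array([.973,-.232]);Y=np.array([.232,.973]);A=np.array([.5861,-.2005])
print("TCP a,b",(t[:2]-A)@X,(t[:2]-A)@Y,"heading",np.degrees(np.arctan2(M[1,1],M[0,1])))
p,d,P,K,T=snap("top")
a=(P[...,:2]-A)@X;b=(P[...,:2]-A)@Y
for lo in np.arange(-.14,-.01,.015):
    k=(abs(a-lo)<.0075)&(abs(b)<.035)&(P[...,2]>.045)&(P[...,2]<.07)
    if k.sum()>15: print(lo.round(3),k.sum(),a[k].max().round(4),np.percentile(b[k],[3,50,97]).round(4),np.median(P[k][:,2]).round(4))
for lo in np.arange(-.14,-.01,.02):
    k=(abs(a-lo)<.01)&(abs(b-.1)<.035)&(P[...,2]>.045)&(P[...,2]<.07)
    if k.sum()>15: print("other",lo.round(3),np.percentile(b[k],[3,50,97]).round(4))
E
python3 m.py
```

```text
12.5667 [ 0.44278583 -0.16720334  0.04616954] [-0.4816801   0.37290373 -2.89665511] 0.039086519317571435
TCP a,b -0.1471695168095431 -0.0008512397775365182 heading 76.76135971755781
-0.125 19 -0.1179 [0.009  0.0165 0.0189] 0.0574
-0.11 53 -0.1028 [0.002  0.0107 0.0182] 0.0597
-0.095 111 -0.0876 [-0.018   0.0017  0.018 ] 0.0579
-0.08 120 -0.0725 [-0.019  -0.0001  0.0183] 0.0585
-0.065 120 -0.0576 [-0.0188 -0.      0.0181] 0.0586
-0.05 124 -0.0426 [-0.0192  0.0002  0.019 ] 0.0591
-0.035 123 -0.0275 [-0.019   0.0006  0.0189] 0.0589
-0.02 28 -0.0232 [-0.0158  0.0001  0.0172] 0.0579
other -0.08 [0.0816 0.1    0.1181]
other -0.06 [0.0821 0.1002 0.1188]
other -0.04 [0.0813 0.1    0.1185]
other -0.02 [0.0815 0.1001 0.1184]
```

Alignment is now very good: lateral offset is 0 and the other pack reads 100.0 mm away. Lowering 2.5 mm and inserting.

{"name": "apply_moves", "arguments": {"targets": [[[0,0,-0.06,0,-1],[0.2,-0.048,0,0,-1],[0.25,-0.06,0,0,-1],[0.25,-0.06,0,0,-1],[0.25,-0.06,0,0,-1],[0,0,0,0,-1],[0,0,0,0,-1]]]}}

```text
clock: 13.2
eef_pos: [0.4809, -0.1762, 0.0428]
tool_rot: [0.116, 0.993, -0.0, -0.0]
ft_force: [-0.2, -0.4, -2.3]
grip_width: 0.0394
grasp_force: 62.4
```

{"name": "apply_moves", "arguments": {"targets": [[[0.24,-0.057,0,0,-1],[0.24,-0.057,0,0,-1],[0.24,-0.057,0,0,-1],[0.24,-0.057,0,0,-1],[0.24,-0.057,0,0,-1],[0,0,0,0,-1],[0,0,0,0,-1]]]}}

```text
clock: 13.78
eef_pos: [0.5278, -0.1872, 0.0428]
tool_rot: [0.116, 0.993, 0.0, -0.001]
ft_force: [-0.5, 0.7, -2.8]
grip_width: 0.0387
grasp_force: 62.4
```

{"name": "apply_moves", "arguments": {"targets": [[[0.07,-0.017,0,0,-1],[0.07,-0.017,0,0,-1],[0.07,-0.017,0,0,-1],[0,0,0,0,-1],[0,0,0,0,-1]]]}}

```text
clock: 14.2
eef_pos: [0.5369, -0.1894, 0.0431]
tool_rot: [0.116, 0.993, -0.0, 0.0]
ft_force: [1.0, 0.4, -2.3]
grip_width: 0.0391
grasp_force: 62.5
```

{"name": "apply_moves", "arguments": {"targets": [[[0.05,-0.012,0,0,-1],[0.05,-0.012,0,0,-1],[0,0,0,0,-1],[0,0,0,0,-1]]]}}

```text
clock: 14.53
eef_pos: [0.5387, -0.1896, 0.0426]
tool_rot: [0.116, 0.993, 0.0, -0.002]
ft_force: [-5.4, 1.0, 0.3]
grip_width: 0.0392
grasp_force: 62.8
```

It stopped at the expected depth, with about 5 N of resistance. I'll lower it to the bay floor, press once more and release.

{"name": "apply_moves", "arguments": {"targets": [[[0,0,-0.04,0,-1],[0,0,-0.03,0,-1],[0.04,-0.01,0,0,-1],[0.04,-0.01,0,0,-1],[0,0,0,0,-1],[0,0,0,0,-1]]]}}

```text
clock: 15.03
eef_pos: [0.5387, -0.1897, 0.042]
tool_rot: [0.116, 0.993, 0.001, -0.005]
ft_force: [-18.8, 5.2, 20.9]
grip_width: 0.0393
grasp_force: 65.5
```

{"name": "apply_moves", "arguments": {"targets": [[[0,0,0.04,0,-1],[0,0,0,0,-0.1],[0,0,0,0,0.1],[0,0,0,0,0.5],[0,0,0,0,1],[0,0,0,0,1],[0,0,0,0,1],[0,0,0,0,1]]]}}

```text
clock: 15.7
eef_pos: [0.5445, -0.1912, 0.0419]
tool_rot: [0.116, 0.993, -0.0, 0.0]
ft_force: [0.8, 0.3, 0.9]
grip_width: 0.0853
grasp_force: 0.0
```

{"name": "apply_moves", "arguments": {"targets": [[[0,0,0.3,0,1],[0,0,0.8,0,1],[0,0,0.8,0,1],[0,0,0.8,0,1],[-0.5,0.1,0.6,0,1],[-0.9,0.2,0,0,1],[-0.9,0.2,0,0,1],[-0.9,0.2,0,0,1]]]}}

```text
clock: 16.37
eef_pos: [0.4152, -0.1629, 0.1743]
tool_rot: [0.115, 0.993, -0.0, 0.001]
ft_force: [-0.9, -0.7, 0.2]
grip_width: 0.0857
grasp_force: 0.0
```

{"name": "apply_moves", "arguments": {"targets": [[[-0.9,0.2,0,0,1],[0,0,0,0,1],[0,0,0,0,1]]]}}

```text
clock: 16.62
eef_pos: [0.378, -0.1545, 0.1739]
tool_rot: [0.116, 0.993, 0.0, -0.0]
ft_force: [1.0, -0.2, 0.8]
grip_width: 0.0856
grasp_force: 0.0
```

```bash
python3 m.py; python3 - <<'E'
from h import *
p,d,P,K,T=snap("top");s,_,S,_,_=snap("scene")
X=np.array([.973,-.232]);Y=np.array([.232,.973]);A=np.array([.5861,-.2005])
a=(P[...,:2]-A)@X;b=(P[...,:2]-A)@Y
for c in(0,.1):
    k=(abs(b-c)<.016)&(P[...,2]>.04)&(P[...,2]<.065)&(a<-.01)&(a>-.13);print(c,"outer end",a[k].min().round(4),np.median(P[k][:,2]))
a=cv2.resize(p[130:250,310:430],(400,400),interpolation=2);b=cv2.resize(s[180:280,220:320],(400,400),interpolation=2)
cv2.imwrite("pics/c9.png",np.clip(np.hstack([a,b])*1.8,0,255).astype(np.uint8))
E
```

```text
16.6167 [ 0.37800054 -0.15450427  0.17390057] [ 0.98015065 -0.20641189  0.80269108] 0.08558539912678628
TCP a,b -0.21315178354193012 -0.003525229859077899 heading 76.69487103572271
-0.08 23 -0.0725 [-0.0172 -0.0002  0.0169] 0.0539
-0.065 123 -0.0576 [-0.0193 -0.0005  0.0184] 0.0546
-0.05 118 -0.0426 [-0.019   0.0002  0.0182] 0.0549
-0.035 120 -0.0276 [-0.019  -0.0004  0.0188] 0.0549
-0.02 121 -0.0126 [-0.0192 -0.0001  0.0184] 0.0553
other -0.08 [0.0816 0.1004 0.118 ]
other -0.06 [0.0821 0.1006 0.1191]
other -0.04 [0.0813 0.0998 0.1186]
other -0.02 [0.0821 0.1001 0.1184]
0 outer end -0.0753 0.05519721059430527
0.1 outer end -0.0887 0.05057006489065807
```

View pics/c9.png

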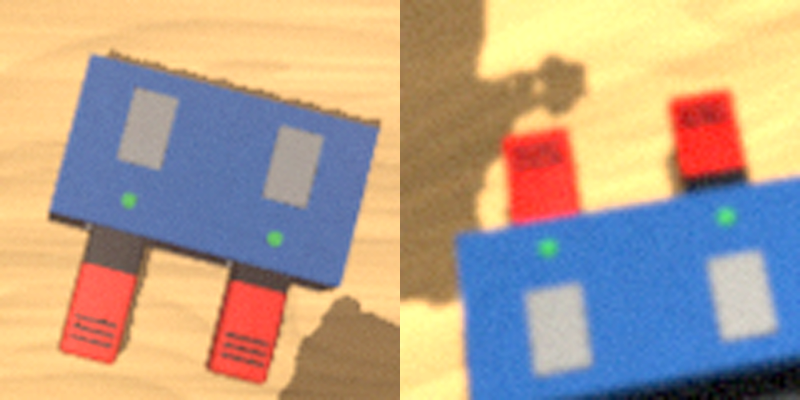

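```bash
python3 - <<'E'
from h import *
X=np.array([.973,-.232]);Y=np.array([.232,.973]);A=np.array([.5861,-.2005])
f=[("start top",np.load("top.npz")["P"]),("start scene",np.load("scene.npz")["P"]),("now top",snap("top")[2]),("now scene",snap("scene")[2])]
for n,P in f:
    a=(P[...,:2]-A)@X;b=(P[...,:2]-A)@Y
    for c in(0,.1): print(n,c,[np.nanmedian(P[...,2][(abs(b-c)<.012)&(abs(a-q)<.01)&(P[...,2]>.035)]).round(4) for q in(-.06,-.04,-.02)], "dock",np.median(P[...,2][(abs(b-.05)<.08)&(abs(a-.05)<.03)&(P[...,2]>.06)]).round(4))
E
```

```text
start top 0 [np.float64(0.0508), np.float64(0.0521), np.float64(0.0534)] dock 0.0737
start top 0.1 [np.float64(0.0497), np.float64(0.0519), np.float64(0.0525)] dock 0.0737
start scene 0 [np.float64(0.0505), np.float64(0.0516), np.float64(0.0532)] dock 0.0734
start scene 0.1 [np.float64(0.0487), np.float64(0.0511), np.float64(0.0529)] dock 0.0734
now top 0 [np.float64(0.0554), np.float64(0.0555), np.float64(0.0552)] dock 0.0738
now top 0.1 [np.float64(0.0496), np.float64(0.0516), np.float64(0.053)] dock 0.0738
now scene 0 [np.float64(0.0551), np.float64(0.055), np.float64(0.0547)] dock 0.0734
now scene 0.1 [np.float64(0.0494), np.float64(0.051), np.float64(0.0531)] dock 0.0734
```

The pack lies level (top at 0.055) and fully home with its outer end 75 mm out. The other pack is unmoved; it was already slightly out and sagging at the start. Handing in.

```bash
python3 -c "
from workcell import order;print(order.job_done())"
```

```text
the job is handed in; nothing more can be done
None
```

The reversed battery pack was pulled out, laid and released in the cradle, re-gripped by its red end, slid contacts first fully home into its own bay and let go; the job was handed in at about 17 s, with no verdict shown.

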